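Clamp the degassing pot down and crack its stuck lid

ROBOT

A 6-joint arm with a two-finger parallel gripper is mounted at the origin on a cart in front of the work surface, level with it; the furniture and walls round the work are solid. World frame = base frame: x ahead of the robot, y to its left, z up, the work surface at z = 0. Lengths are in m, angles in rad, forces in N, time in s.
With the tool pointing down it reaches from about 0.35 to 0.925 m from the base axis. Payload 6.4 kg.
Tool frame: the origin (TCP) lies on the mounting face of the last link; the fingertips stand 173 mm ahead of it and the grasp point (between the pads) lies 155 mm ahead of it; z points along the fingers, y is the line along which they close (so a half turn about z gives the same grasp; the last joint's range is limited). The gripper opens to 85 mm and grips with 20 to 120 N. Pads are 22 mm wide; open, the fingers measure 114 mm over their backs; the gripper's body (76 mm by 85 mm) begins 54 mm behind the grasp point. The pads swing forward as they close: fully open they stand 13 mm farther back than shut.
Start: joints at [-1.351, 0.245, 1.558, -0, 1.339, -0.174], TCP at [0.249, -0.6, 0.405] pointing down, gripper open.
Joint ranges: [-3.13, 3.13], [-1.02, 2.26], [0.13, 2.54], [-0.95, 4.09], [0.21, 2.88], [-2.74, 2.74]. Speed limits (rad/s): [2.57, 2.57, 3.14, 3.14, 3.14, 3.14].

INTERFACE

Orientations are given as a unit quaternion [w, x, y, z].
In Python, from workcell import manip gives the robot as it stands.
- The arm moves only by the tool apply_moves, never from a script. Its argument "commands" is a list of rows, each an object with "slide": the shift along the world's x, y, z as a fraction of full scale, a list of three; "dr": the turn, a rotation vector about the world's x, y, z as a fraction of full scale, a list of three. In form: [{"slide": [dx, dy, dz], "dr": [ax, ay, az]}, ...]. A call has 1 to 8 rows; each row shifts and turns the commanded pose from where the row before left it; what a row does not reach is not made up. Full scale, the value 1, is 75 cm for a shift and 45 degrees for a turn. A row lasts 1/8 s, in which the tool goes at most 62.5 mm and 10.7 degrees, less where a joint would pass 70% of its speed; a pose out of reach is approached as far as the arm can. A call with a number of a shift or a turn outside -1 to 1 is refused whole. A call with a gripper value outside its range is refused whole. "fingers" is the opening, from -1 (shut) to 1 (fully open), set as the call begins (left out, the last holds). The fingers move at their own pace and stop on an object; "force" is the grip in N (left out, the last holds). Time passes only in rows, so rows that do not move let the fingers close. It gives the time, the measured TCP pose, the force, the opening and the grip force at its end, in the units of the state.
- manip.read_state(): the state, without advancing time (a new reading comes with each control period).
- manip.snapshot(name): name is "scene" or "top" or "wrist"; returns a dict with "img" (420x560x3 uint8, blue, green, red), "camera_matrix" (3x3 intrinsics, pixels), "distortion" ([k1, k2, p1, p2, k3] as OpenCV has them; the pictures are not rectified), "origin" and "rotation" of the camera in the world; the wrist camera has in their place "hand_eye" (4x4, takes a point from camera to tool coordinates, whose origin is the TCP and whose axes are the flange's). Camera axes: x right, y down, z forward; pixel columns grow to the right and rows downward; lengths in m; the calibration is good to about 2 mm. A picture is of the moment at which its call begins: read the wrist's pose just before it. There is no depth.
- manip.sign_off(): hands the job in; it is judged then, once.
Trained networks look in a picture, given as the dict that the camera call returned (one of the last four; its "shot" number tells which), for a name from the list of things; names that differ only in an ending like _2 or _b are one class to them, and where a whole thing is asked for, a point or a joint stands for the part that bears it (a point fixed in the world has none). Each returns a list of dicts, best first, with "confidence" (0 to 1); they miss things now and then, are a little off and sometimes report something else, mostly with a low value. They report only what shows in the picture. A call takes as long as a camera call. They do not tell look-alikes from the thing itself.
- manip.boxes_of(picture, target): "centre" ([row, column] in pixels, amid what is visible of it).
- manip.silhouettes(picture, target): "mask" (420x560 bool, what is visible of it) and "centre" ([row, column] in pixels, amid what is visible of it).
- manip.spot_point(picture, target): "centre" ([row, column] in pixels: a listed point, or the origin of a listed thing).
The state is a dict: "time_s": time; "joints": joint angles; "joint_vel": joint speeds; "effort": joint torques, N m; "ee_pos": TCP position; "tool_rot": TCP orientation; "ft_force": force on the tool from outside, world axes, zero at the start; "wrist_torque": the same for the moment, N m; "finger_gap": finger opening in m; "finger_force": force on a finger pad.
Only numpy, scipy, OpenCV 4.12 (cv2) and the standard library are available. Lean on these libraries where they do the work, as an engineer would, in place of code of your own. Each camera call takes 0.05 s, during which the arm holds its last target. There are 200 camera calls.

TASK

The rubber seal has stuck the hinged lid of the resin degassing pot, and the light pot would come up with it. Take the spring clamp parked on the metal rail, clip it over the rail and the pot's upright wooden lip together and let go of it; then pull the lid up by its knob until the seal breaks loose. Finish while still holding the knob, with the front edge of the lid raised about 25 mm so that air bleeds in slowly: never fling the lid wide open, keep the pot's board down on the counter, and leave the other things where they stand.

Things in the scene. Friction and masses are not known exactly. Their poses are not given: they have to be found in the camera images.
- stop_rail: Aluminium angle screwed to the counter. Its upright leg is 8 mm thick, 360 mm long and 45 mm high; origin at the counter, under the middle of the upright leg; its own y runs along the leg, x across it, away from the robot and towards the pot. A flat foot 5 mm thick reaches 36 mm from the origin on the robot's side (-x).
- pot: Aluminium vacuum pot, 120 mm across (132 at the rim), 95 mm high over the counter, fixed on a wooden base board 235 x 150 x 10 mm; board and pot (with the lid and cup some 0.7 kg) stand loose on the counter. Origin on the counter under the pot's axis; x points from the lip at the front to the lid's hinge at the back. A dial gauge sticks out at its -y side.
- lip_top (a point): Middle of the top edge of the base board's upright wooden lip (8 mm thick along x, 120 mm long along y, top 45 mm over the counter, level with the rail's). The lip stands 1 mm behind the rail's upright leg, parallel to it: both together are 17 mm thick. The pot's wall begins 100 mm behind it.
- clamp: Spring clamp like a big clothes-peg, 24 mm wide, 65 g, upright on the rail's edge: jaws below, handles above. Origin on its pivot pin, 30 mm above the centres of the round jaw tips (10 mm thick) and, as parked, 12 mm above the rail's top edge; y lies along the pin and the rail. The frame is that of the half on the -x side, which leans up to 0.3 rad about y as the clamp opens.
- clamp_grip (a point): Point midway between the clamp's two flat handles, 38 mm above its pin: pinch them here, across the rail. They reach some 14 mm higher and 34 mm lower; parked they are splayed, 57 mm over their tops. About 15 N squeezes them upright and parallel, 26 mm over all, to a firm stop, with the jaws 25 mm apart.
- clamp_jaw (a joint): Opening of the clamp, rad: 0 parked on the 8 mm rail, about 0.3 on rail and lip (17 mm), 0.6 squeezed to the stop. It bites with some 14 N; clipped on, its pin should again stand about 12 mm above the edge.
- lid (a joint): Opening of the pot's lid, rad: 0 shut, grows as its front rises about the hinge at the back (axis along the pot's y). Breaking the seal takes about 15 N upward at the knob; from 0.03 rad on some 2 N suffice. Let go, the lid falls back onto the seal, to 0.085 rad or less. 0.17 rad raises its front edge 25 mm, the knob 20 mm.
- lid_knob (a point): Middle of the gripping part of the lid's upright black knob: round, 24 mm across, its top 14 mm above this point, the lid's upper face 24 mm below it; 133 mm over the counter while shut. The knob stands near the front of the clear disc lid (132 mm across, 10 mm thick), 120 mm in front of the hinge, and moves with the lid.
- lid_hinge (a point): Middle of the lid's hinge pin at the back of the pot, 104 mm over the counter.
- tape: Bystander: roll of orange masking tape, 72 mm across, 18 high, behind the rail near the clamp. Origin at its underside.
- paint_jar: Bystander: brown paint jar with a white cap, 43 mm across, 55 high. Origin at its underside.
- glue: Bystander: small glue bottle with a pointed nozzle, 28 mm across, 78 high. Origin at its underside.
- cutters: Bystander: sprue cutters lying flat, 113 mm long, 12 high, at the right. Origin at the underside.
- screws: Bystander: amber screw bottle with a white cap, 41 mm across, 60 high, at the right. Origin at its underside.
Not all that is in view belongs to the job. What is shaped like the clamp but green or yellow is not meant.

How it is judged:
On the way, in this order (a step that is already met when the one before it is completed fails the run):
1. the spring clamp grips rail and lip together and is let go, with the lid still shut (contact force between clamp and pot above 3 N and contact force between clamp and stop_rail above 3 N and y of clamp in the frame of lip_top between -0.055 and 0.055 m and value of joint clamp_jaw between 0.12 and 0.48 rad and z of clamp in the frame of lip_top between 0.003 and 0.022 m and contact force between the fingers and clamp below 0.1 N and angle between pot's own z axis and vertical below 0.03 rad and height (world z) of pot below 0.006 m and value of joint lid below 0.02 rad), for 0.3 s.
2. the lid is broken free of its seal and held ajar by its knob (value of joint lid between 0.1 and 0.25 rad and contact force between the fingers and lid above 1 N and angle between pot's own z axis and vertical below 0.03 rad and height (world z) of pot below 0.006 m), for 0.3 s.
At the end, for the whole second after the job is handed in: The fingers hold the lid still at 0.10 to 0.25 rad (front edge 14 to 36 mm up); the clamp, let go, bites rail and lip, its pin within 55 mm of the lip's middle and 3 to 22 mm above its edge; the pot's board lies flat (tilt under 0.03 rad, lifted under 6 mm) (all of step 2 and contact force between clamp and lid below 0.05 N and velocity of joint lid between -0.05 and 0.05 rad/s and contact force between clamp and pot above 3 N and contact force between clamp and stop_rail above 3 N and y of clamp in the frame of lip_top between -0.055 and 0.055 m and value of joint clamp_jaw between 0.12 and 0.48 rad and z of clamp in the frame of lip_top between 0.003 and 0.022 m and contact force between the fingers and clamp below 0.1 N); the arm keeps its last pose, push and grip.
It fails at once if the lid is flung open (more than 0.42 rad, front edge some 60 mm up) (value of joint lid above 0.42 rad).
It fails at once if the pot's board is tipped or lifted off the counter (angle between pot's own z axis and vertical above 0.07 rad or height (world z) of pot above 0.015 m).
It fails at once if the pot is shoved away from the rail (more than 25 mm) (distance of pot from where it was at the start of the episode above 0.025 m).
It fails at once if another thing on the counter is displaced by more than 30 mm (distance of any of tape, paint_jar, glue, cutters, screws from where it was at the start of the episode above 0.03 m).
It also fails if it takes over 53 s, if anything falls off the work surface, if the arm or the gripper's body presses on something with over 40 N, if the wrist force passes 120 N, or if a joint passes its speed limit or range.

## Working session

There is one attempt and no reset: what is moved stays moved. The work goes in short steps, Python scripts to look and compute and a tool call to move; the robot and the scene stay as the last step left them, time stands still between calls to the robot, and variables do not carry over. Pictures are saved under pics/ and viewed, at most 13 in all, crops included, and the job is handed in when it is done.

Besides the shell and the picture viewer there is one more tool, called after "Emit:" as name(argument=value, ...), one argument or row to a line, values as JSON. apply_moves: Moves the arm, as the interface text tells. Its arguments: {"type":"object","properties":{"commands":{"type":"array"},"fingers":{"type":"number"},"force":{"type":"number"}},"required":["commands"]}

```bash
mkdir -p pics
cat > h.py <<'E'
import numpy as np, cv2
from workcell import manip
def snap(name,save=None):
    st=manip.read_state(); p=manip.snapshot(name)
    if name=="wrist":
        from scipy.spatial.transform import Rotation as R
        w=st["tool_rot"]; T=np.eye(4); T[:3,:3]=R.from_quat([w[1],w[2],w[3],w[0]]).as_matrix(); T[:3,3]=st["ee_pos"]
        H=T@np.array(p["hand_eye"]); p["O"],p["Rw"]=H[:3,3],H[:3,:3]
    else: p["O"],p["Rw"]=np.array(p["origin"]),np.array(p["rotation"])
    if save: cv2.imwrite("pics/"+save,p["img"])
    return p
def ray(p,rc):
    u=cv2.undistortPoints(np.array([[[rc[1],rc[0]]]],float),np.array(p["camera_matrix"]),np.array(p["distortion"])).ravel()
    d=p["Rw"]@np.array([u[0],u[1],1]); return p["O"],d/np.linalg.norm(d)
def atz(p,rc,z):
    o,d=ray(p,rc); return o+d*(z-o[2])/d[2]
def tri(rs):
    A=sum(np.eye(3)-np.outer(d,d) for o,d in rs); b=sum((np.eye(3)-np.outer(d,d))@o for o,d in rs)
    x=np.linalg.solve(A,b); return x,[float(np.linalg.norm(np.cross(x-o,d))) for o,d in rs]
E
python3 - <<'E'
from h import *
np.set_printoptions(precision=4,suppress=True)
a=snap("scene","s0.png");b=snap("top","t0.png")
print(a["O"],b["O"])
for n in ["stop_rail","pot","lip_top","clamp","clamp_grip","lid_knob","lid_hinge","tape","paint_jar","glue","cutters","screws"]:
    for q,p in(("s",a),("t",b)):
        print(n,q,[(np.round(r["centre"],1).tolist(),round(r["confidence"],2)) for r in manip.spot_point(p,n)[:4]])
print(manip.read_state())
cv2.imwrite("pics/c0.png",np.vstack([a["img"],b["img"]])[:, :])
E
```

```text
[0.1786 0.5227 0.8037] [ 0.4231 -0.0163  1.2044]
stop_rail s [([275.9, 273.6], 0.56)]
stop_rail t [([246.1, 252.0], 0.67)]
pot s [([230.5, 235.4], 0.85), ([188.1, 205.3], 0.66)]
pot t [([182.3, 271.1], 0.74)]
lip_top s [([242.8, 285.4], 0.93), ([275.8, 275.3], 0.46)]
lip_top t [([239.5, 274.7], 0.76)]
clamp s [([277.1, 221.1], 0.92), ([305.7, 240.4], 0.82), ([369.0, 265.0], 0.82), ([197.1, 292.0], 0.64)]
clamp t [([214.7, 218.9], 0.77), ([295.0, 169.9], 0.73), ([208.2, 332.6], 0.63), ([253.6, 194.2], 0.6)]
clamp_grip s [([360.0, 267.8], 0.9), ([267.5, 222.5], 0.83), ([300.7, 239.6], 0.81), ([189.4, 291.6], 0.52)]
clamp_grip t [([249.9, 191.4], 0.77), ([295.6, 165.8], 0.76), ([207.8, 333.1], 0.7), ([212.5, 217.3], 0.62)]
lid_knob s [([201.1, 242.1], 0.64)]
lid_knob t [([193.9, 274.3], 0.78)]
lid_hinge s [([189.1, 202.7], 0.96)]
lid_hinge t [([146.3, 267.1], 0.62)]
tape s [([275.1, 184.0], 0.69), ([309.1, 241.4], 0.21)]
tape t [([179.8, 203.3], 0.75)]
paint_jar s [([322.5, 170.4], 0.75)]
paint_jar t [([205.7, 169.2], 0.48)]
glue s [([295.9, 160.9], 0.79)]
glue t [([179.6, 177.8], 0.41)]
cutters s [([193.5, 363.8], 0.66), ([294.8, 164.5], 0.23)]
cutters t [([264.4, 392.7], 0.87), ([182.5, 272.0], 0.72)]
screws s [([169.4, 317.7], 0.76)]
screws t [([199.9, 394.1], 0.66)]
{'time_s': 1.3, 'joints': array([-1.3511,  0.2451,  1.5578,  0.    ,  1.3387, -0.1741]), 'joint_vel': array([ 0.0015, -0.0009,  0.0001,  0.0003, -0.0012,  0.0006]), 'effort': array([  0.0003, -42.9515, -32.6416,  -0.0001,   0.0005,   0.    ]), 'ee_pos': array([ 0.2494, -0.6003,  0.4047]), 'tool_rot': array([0.    , 0.9807, 0.1956, 0.    ]), 'ft_force': array([ 0.3302,  0.5931, -0.5036]), 'wrist_torque': array([ 0.0288, -0.0336,  0.0531]), 'finger_force': 0.0, 'finger_gap': 0.08495748502746932}
```

View pics/s0.png

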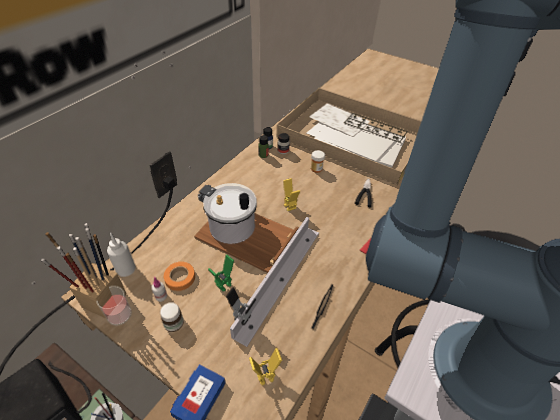

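View pics/t0.png

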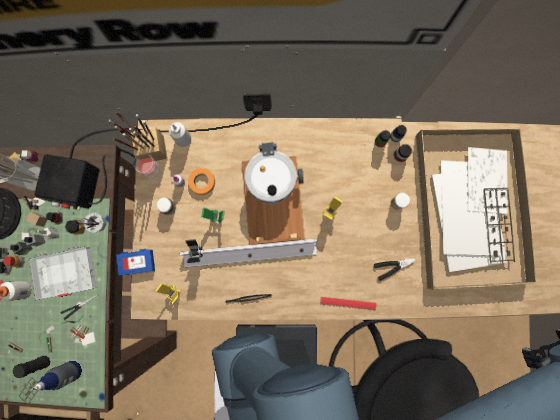

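Run:
```python
from h import *
np.set_printoptions(precision=4,suppress=True)
a=snap("scene");b=snap("top")
D=dict(rail=([275.9,273.6],[246.1,252],0),pot=([230.5,235.4],[182.3,271.1],0),lip=([242.8,285.4],[239.5,274.7],.045),clamp=([305.7,240.4],[253.6,194.2],.057),grip=([300.7,239.6],[249.9,191.4],.095),knob=([201.1,242.1],[193.9,274.3],.133),hinge=([189.1,202.7],[146.3,267.1],.104),tape=([275.1,184],[179.8,203.3],0),green=([277.1,221.1],[214.7,218.9],.05),yel=([197.1,292],[208.2,332.6],.05))
for n,(s,t,z) in D.items():
    print(n,*tri([ray(a,s),ray(b,t)]),atz(a,s,z)[:2],atz(b,t,z)[:2])
# rail edges in top image: two ends by eye
for rc in ([257,183],[249,315],[264,184],[243,315]): print(rc,atz(b,rc,.045))
m=manip.silhouettes(b,"stop_rail"); 
for r in m[:2]:
    ys,xs=np.nonzero(r["mask"]); print(r["confidence"],len(xs))
    P=np.array([atz(b,(y,x),.02)[:2] for y,x in list(zip(ys,xs))[::7]]); c=P.mean(0); u,s_,v=np.linalg.svd(P-c); print(c,v[0],np.degrees(np.arctan2(v[0][1],v[0][0])),((P-c)@v[0]).min(),((P-c)@v[0]).max())
```

```text
Traceback (most recent call last):
  File "h.py", line 14, in ray
    d=p["Rw"]@np.array([u[0],u[1],1]); return p["O"],d/np.linalg.norm(d)
      ~~~~~~~^~~~~~~~~~~~~~~~~~~~~~~~
ValueError: matmul: Input operand 1 has a mismatch in its core dimension 0, with gufunc signature (n?,k),(k,m?)->(n?,m?) (size 3 is different from 4)
```

```bash
sed -i 's/^    else: .*/    else: p["O"],p["Rw"]=np.array(p["origin"]),R.from_quat(np.roll(p["rotation"],-1)).as_matrix()/; s/^        from scipy.*//; 1a from scipy.spatial.transform import Rotation as R' h.py
python3 - <<'E'
from h import *
np.set_printoptions(precision=4,suppress=True)
a=snap("scene");b=snap("top")
D=dict(rail=([275.9,273.6],[246.1,252],0),pot=([230.5,235.4],[182.3,271.1],0),lip=([242.8,285.4],[239.5,274.7],.045),clamp=([305.7,240.4],[253.6,194.2],.057),grip=([300.7,239.6],[249.9,191.4],.095),knob=([201.1,242.1],[193.9,274.3],.133),hinge=([189.1,202.7],[146.3,267.1],.104),tape=([275.1,184],[179.8,203.3],0),green=([277.1,221.1],[214.7,218.9],.05),yel=([197.1,292],[208.2,332.6],.05))
for n,(s,t,z) in D.items():
    print(n,*tri([ray(a,s),ray(b,t)]),atz(a,s,z)[:2],atz(b,t,z)[:2])
m=manip.silhouettes(b,"stop_rail"); 
for r in m[:2]:
    ys,xs=np.nonzero(r["mask"]); print(r["confidence"],len(xs))
    P=np.array([atz(b,(y,x),.02)[:2] for y,x in list(zip(ys,xs))[::7]]); c=P.mean(0); u,s_,v=np.linalg.svd(P-c); print(c,v[0],np.degrees(np.arctan2(v[0][1],v[0][0])),((P-c)@v[0]).min(),((P-c)@v[0]).max())
E
```

```text
rail [ 0.4839  0.0596 -0.0102] [0.0011807371683842669, 0.0011807371683842337] [0.4812 0.0658] [0.4824 0.0584]
pot [ 0.6547  0.0043 -0.0066] [0.004745083397250376, 0.004745083397250465] [0.6464 0.0067] [0.6576 0.0065]
lip [ 0.4964 -0.0039  0.0455] [0.0008564425375065559, 0.0008564425375065148] [ 0.4958 -0.0047] [ 0.4972 -0.0036]
clamp [0.4639 0.2042 0.0717] [0.004809184442573822, 0.0048091844425738415] [0.4741 0.2   ] [0.4602 0.2046]
grip [0.469  0.2059 0.0897] [0.0006104756944319392, 0.0006104756944317932] [0.4674 0.2085] [0.4682 0.2045]
knob [0.6115 0.0007 0.1246] [0.00833435361016237, 0.008334353610162404] [0.6138 0.0105] [ 0.6029 -0.0038]
hinge [0.7322 0.0165 0.1107] [0.003534771078597517, 0.0035347710785973603] [0.741  0.0129] [0.731  0.0147]
tape [0.6615 0.1914 0.0018] [0.004536208946668051, 0.00453620894666809] [0.6582 0.1887] [0.6657 0.1944]
green [0.5692 0.1489 0.0186] [0.0037416236730359103, 0.003741623673035925] [0.5569 0.1654] [0.5622 0.1425]
yel [ 0.5785 -0.1587  0.0324] [0.0023538510132293552, 0.0023538510132293214] [ 0.5673 -0.144 ] [ 0.5783 -0.1556]
0.7 2004
[0.4648 0.054 ] [-0.1075  0.9942] 96.16956389757583 -0.16725310118133402 0.189980755773569
```

Emit:
apply_moves(
  commands=[
    {"slide": [0.03, 0.07, 0], "dr": [0, 0, 0.231]},
    {"slide": [0.03, 0.07, 0], "dr": [0, 0, 0.231]},
    {"slide": [0.03, 0.07, 0], "dr": [0, 0, 0.231]},
    {"slide": [0.03, 0.07, 0], "dr": [0, 0, 0.231]},
    {"slide": [0.03, 0.07, 0], "dr": [0, 0, 0.231]},
    {"slide": [0.03, 0.07, 0], "dr": [0, 0, 0.231]},
    {"slide": [0.03, 0.07, 0], "dr": [0, 0, 0.231]},
  ],
  fingers=1,
)

```text
time_s: 2.42
ee_pos: [0.4073, -0.231, 0.405]
tool_rot: [0.001, 0.671, 0.741, 0.0]
ft_force: [0.8, 0.2, 0.7]
finger_gap: 0.0853
finger_force: 0.0
```

Emit:
apply_moves(
  commands=[
    {"slide": [0.012, 0.08, 0], "dr": [0, 0, 0]},
    {"slide": [0.012, 0.08, 0], "dr": [0, 0, 0]},
    {"slide": [0.012, 0.08, 0], "dr": [0, 0, 0]},
    {"slide": [0.012, 0.08, 0], "dr": [0, 0, 0]},
    {"slide": [0.012, 0.08, 0], "dr": [0, 0, 0]},
    {"slide": [0.012, 0.08, 0], "dr": [0, 0, 0]},
    {"slide": [0, 0.08, 0], "dr": [0, 0, 0]},
    {"slide": [0, 0, 0], "dr": [0, 0, 0]},
  ],
)

```text
time_s: 3.42
ee_pos: [0.4603, 0.1905, 0.4047]
tool_rot: [-0.0, 0.671, 0.741, 0.0]
ft_force: [-0.0, -1.2, 0.5]
finger_gap: 0.0854
finger_force: 0.0
```

Run:
```python
from h import *
np.set_printoptions(precision=4,suppress=True)
a=snap("wrist","w1.png"); print(a["O"],a["Rw"])
for n,z in (("clamp",.057),("clamp_grip",.095),("lip_top",.045),("stop_rail",0),("tape",0),("lid_knob",.133)):
    for r in manip.spot_point(a,n)[:3]: print(n,np.round(r["centre"],1),round(r["confidence"],2),atz(a,r["centre"],z))
```

```text
[0.4524 0.2614 0.3731] [[ 0.9952  0.0942  0.0275]
 [ 0.0982 -0.9556 -0.2779]
 [ 0.0001  0.2793 -0.9602]]
clamp [224.4 368.7] 0.89 [0.5495 0.1653 0.057 ]
clamp [ 92.3 184. ] 0.64 [0.3663 0.2711 0.057 ]
clamp_grip [241.1 383.5] 0.84 [0.5536 0.1629 0.095 ]
clamp_grip [ 94.1 168.9] 0.69 [0.3648 0.2676 0.095 ]
lip_top [359.6 292.1] 0.56 [ 0.494  -0.0109  0.045 ]
stop_rail [283.5 283.6] 0.92 [0.477  0.0632 0.    ]
tape [188.1 451.6] 0.62 [0.6553 0.2001 0.    ]
tape [359.7 291.9] 0.37 [ 0.4995 -0.0484  0.    ]
```

View pics/w1.png

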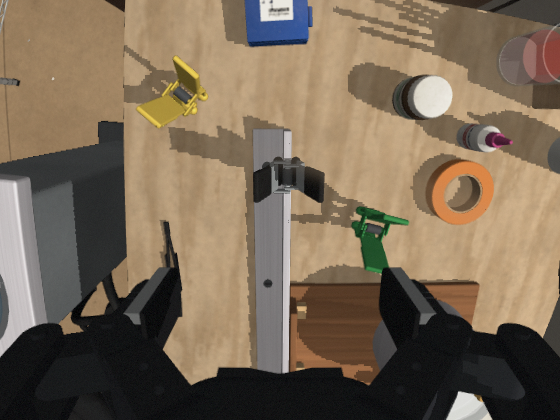

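Run:
```python
from h import *
np.set_printoptions(precision=4,suppress=True)
a=snap("wrist")
for n,rc,z in (("hL",(183,254),.109),("hR",(183,324),.109),("rail top R far",(130,291),.045),("rail top R near",(365,290),.045),("pin",(172,288),.057)): print(n,atz(a,rc,z))
# dark clamp crop and rail edges
c=a["img"][115:385,235:345]; cv2.imwrite("pics/w1c.png",cv2.resize(c,None,fx=2.2*2,fy=2.2,interpolation=cv2.INTER_CUBIC))
g=cv2.cvtColor(a["img"],cv2.COLOR_BGR2GRAY).astype(int)
for r in (140,155,215,240,260): print(r,g[r,276:300])
```

```text
hL [0.4388 0.2016 0.109 ]
hR [0.4936 0.2066 0.109 ]
rail top R far [0.4661 0.2419 0.045 ]
rail top R near [ 0.4916 -0.0239  0.045 ]
pin [0.4667 0.204  0.057 ]
140 [125 124 125 128 127 127  82 180 193 196 200 200 198 195 183 152 151 148
 147 153 152 156 160 163]
155 [ 60  60  59  58  58  61  69  93  88 101 108 104  99  94  83  51  49  49
  50  55  66  62  60 107]
215 [127 124 123 127 126 127  77 166 191 193 194 197 198 198 135 100 101 100
 102 102 102 102  98  94]
240 [127 126 123 125 127 126  93 160 191 191 193 198 200 199 139 160 161 163
 163 164 163 165 165 165]
260 [126 124 121 126 123 125  91 146 194 194 195 202 204 203 147 159 162 165
 166 166 167 168 171 167]
```

View pics/w1c.png

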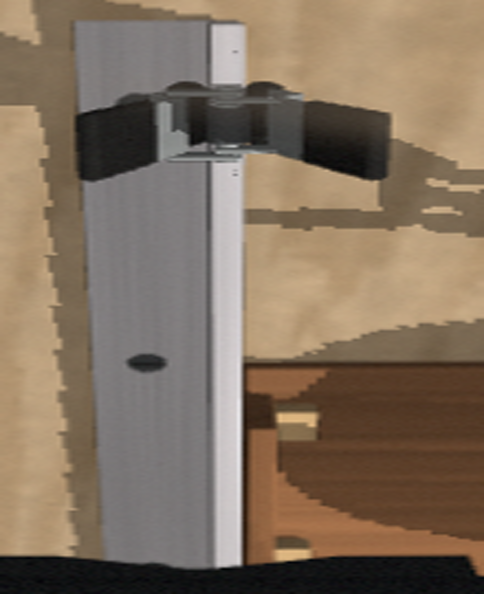

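Emit:
apply_moves(
  commands=[
    {"slide": [0.0076, 0.018, -0.04], "dr": [0, 0, 0]},
    {"slide": [0, 0, -0.05], "dr": [0, 0, 0]},
    {"slide": [0, 0, -0.05], "dr": [0, 0, 0]},
    {"slide": [0, 0, -0.04], "dr": [0, 0, 0]},
    {"slide": [0, 0, -0.026], "dr": [0, 0, 0]},
    {"slide": [0, 0, 0], "dr": [0, 0, 0]},
  ],
)

```text
time_s: 4.58
ee_pos: [0.4661, 0.2, 0.2487]
tool_rot: [-0.001, 0.674, 0.739, -0.001]
ft_force: [0.4, 0.4, -0.6]
finger_gap: 0.0853
finger_force: 0.0
```

Emit:
apply_moves(
  commands=[
    {"slide": [0, 0, 0], "dr": [0, 0, 0]},
    {"slide": [0, 0, 0], "dr": [0, 0, 0]},
    {"slide": [0, 0, 0], "dr": [0, 0, 0]},
    {"slide": [0, 0, 0], "dr": [0, 0, 0]},
    {"slide": [0, 0, 0], "dr": [0, 0, 0]},
    {"slide": [0, 0, 0], "dr": [0, 0, 0]},
  ],
  fingers=-1,
  force=40,
)

```text
time_s: 5.32
ee_pos: [0.4677, 0.201, 0.2527]
tool_rot: [0.001, 0.673, 0.739, 0.001]
ft_force: [-2.8, 0.1, 10.8]
finger_gap: 0.0249
finger_force: 42.6
```

Emit:
apply_moves(
  commands=[
    {"slide": [0, 0, 0.004], "dr": [0, 0, 0]},
    {"slide": [0, 0, 0.004], "dr": [0, 0, 0]},
    {"slide": [0, 0, 0], "dr": [0, 0, 0]},
  ],
)

```text
time_s: 5.7
ee_pos: [0.4666, 0.2007, 0.2563]
tool_rot: [0.0, 0.673, 0.739, 0.0]
ft_force: [-0.0, 0.1, -1.3]
finger_gap: 0.025
finger_force: 40.6
```

Run:
```python
from h import *
np.set_printoptions(precision=4,suppress=True)
st=manip.read_state(); print(st["ee_pos"],st["ft_force"],st["wrist_torque"])
a=snap("scene");b=snap("top");w=snap("wrist","w2.png")
for n in ("clamp","clamp_grip"):
  for p in (a,b,w): print(n,[(np.round(r["centre"],1).tolist(),round(r["confidence"],2)) for r in manip.spot_point(p,n)[:4]])
c=a["img"][215:355,160:320]; c=cv2.resize(c,None,fx=3,fy=3,interpolation=cv2.INTER_CUBIC)
cv2.imwrite("pics/s2.png",np.hstack([c[:420],w["img"][:,140:440]]))
```

```text
[0.4666 0.2007 0.2563] [-0.0372  0.0861 -1.2507] [ 0.0255 -0.0457 -0.04  ]
clamp [([372.2, 263.2], 0.68), ([309.7, 240.9], 0.63), ([276.0, 220.6], 0.61)]
clamp [([210.3, 331.6], 0.56), ([214.8, 213.8], 0.5)]
clamp [([240.9, 275.3], 0.9), ([268.3, 304.6], 0.71), ([313.0, 415.8], 0.64), ([100.7, 96.9], 0.57)]
clamp_grip [([302.9, 234.6], 0.88), ([269.6, 218.9], 0.48)]
clamp_grip [([213.5, 214.4], 0.75), ([209.7, 332.9], 0.52)]
clamp_grip [([268.5, 306.1], 0.82), ([100.6, 53.5], 0.56)]
```

View pics/s2.png

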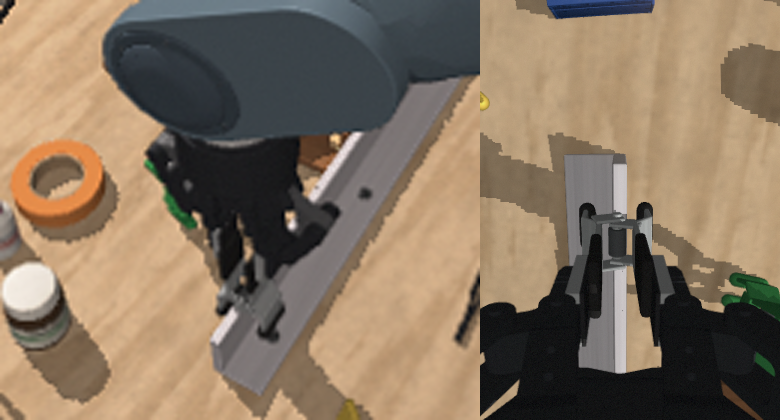

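Run:
```python
from h import *
np.set_printoptions(precision=4,suppress=True)
a=snap("scene");w=snap("wrist")
print(w["O"])
print(tri([ray(a,(309.7,240.9)),ray(w,(241,277))]))
o,d=ray(w,(241,277))
for y in (.2,.204,.208): print(o+d*(y-o[1])/d[1])
# rail top edge R/L in the wrist picture
g=cv2.cvtColor(w["img"],cv2.COLOR_BGR2GRAY).astype(int)
for r in (170,190,300,340): print(r,g[r,262:296])
```

```text
[0.4592 0.2716 0.2244]
(array([0.4636, 0.2109, 0.0671]), [0.00011237153534319321, 0.00011237153534316418])
[0.4643 0.2    0.0392]
[0.464  0.204  0.0496]
[0.4637 0.208  0.0599]
170 [123 124 121 122 122 125 127 129 124 108 111 164 193 192 195 198 200 198
 198 199 198 198 196 196 155 148 148 148 149 150 148 147 150 151]
190 [123 125 122 123 122 125 125 126 126 125 100 157 192 193 197 199 198 201
 200 202 198 198 197 199 155 162 160 159 155 152 155 158 159 161]
300 [123 125 127 127 125 121 124 126 125 125 127 100 157 189 191 192 192 193
 196 197 200 198 197 204 138 156 156 157 156 158 158 160 161 159]
340 [125 126 126 126 124 121 121 124 125 125 122 102 131 190 191 190 192 194
 194 197 198 198 198 202 150 162 162 163 162 162 162 163 164 165]
```

Run:
```python
from h import *
np.set_printoptions(precision=4,suppress=True)
w=snap("wrist")
A=atz(w,(170,279.3),.045);B=atz(w,(340,279.85),.045);M=atz(w,(241,279.5),.045)
u=(B-A)/np.linalg.norm(B-A); n=np.array([-u[1],u[0],0]); print(A,B,M,u,n)
T=manip.read_state()["ee_pos"]; print("tool off rail centre (along n)",(T-A)@n, "lip off",(np.array([.4964,-.0039,.045])-A)@n)
for L in (.15,.17,.19): print(L, T+L*u+.0045*n-T)
```

```text
[0.4618 0.2422 0.045 ] [0.4719 0.1367 0.045 ] [0.4656 0.2023 0.045 ] [ 0.0949 -0.9955  0.    ] [0.9955 0.0949 0.    ]
tool off rail centre (along n) 0.0008307550014856951 lip off 0.011074098892542272
0.15 [ 0.0187 -0.1489  0.    ]
0.17 [ 0.0206 -0.1688  0.    ]
0.19 [ 0.0225 -0.1887  0.    ]
```

Emit:
apply_moves(
  commands=[
    {"slide": [0, 0, 0.047], "dr": [0, 0, 0]},
    {"slide": [0, 0, 0.047], "dr": [0, 0, 0]},
    {"slide": [0.007, -0.06, 0], "dr": [0, 0, 0]},
    {"slide": [0.007, -0.06, 0], "dr": [0, 0, 0]},
    {"slide": [0.007, -0.06, 0], "dr": [0, 0, 0]},
    {"slide": [0.0077, -0.06, 0], "dr": [0, 0, 0]},
    {"slide": [0, 0, 0], "dr": [0, 0, 0]},
    {"slide": [0, 0, 0], "dr": [0, 0, 0]},
  ],
)

```text
time_s: 7.3
ee_pos: [0.488, 0.0209, 0.3266]
tool_rot: [-0.0, 0.674, 0.739, 0.0]
ft_force: [-0.2, -0.2, -1.0]
finger_gap: 0.0251
finger_force: 40.7
```

Run:
```python
from h import *
np.set_printoptions(precision=4,suppress=True)
st=manip.read_state(); print(st["ee_pos"],st["finger_gap"])
a=snap("scene");w=snap("wrist")
P=[[(np.round(r["centre"],1).tolist(),round(r["confidence"],2)) for r in manip.spot_point(p,"clamp")[:5]] for p in (a,w)]
print(P)
print("lip",[(np.round(r["centre"],1),r["confidence"],atz(w,r["centre"],.045)) for r in manip.spot_point(w,"lip_top")[:1]])
c=cv2.resize(a["img"][170:310,190:320],None,fx=3,fy=3,interpolation=cv2.INTER_CUBIC)
cv2.imwrite("pics/s3.png",np.hstack([c,w["img"][:,120:460]]))
g=cv2.cvtColor(w["img"],cv2.COLOR_BGR2GRAY).astype(int)
for r in (150,180,200,290,310): print(r,g[r,262:312])
```

```text
[0.488  0.0209 0.3266] 0.025057936696087812
[[([369.6, 262.6], 0.78), ([228.7, 283.4], 0.71), ([275.4, 221.2], 0.57)], [([36.4, 401.0], 0.94), ([6.0, 508.9], 0.42)]]
lip [(array([247.9, 285.2]), 0.62, array([ 0.4944, -0.0095,  0.045 ]))]
150 [145 145 146 148 148 147 122 173 218 221 222 223 225 228 229 228 236 135
 102  82 110 129 127 128 127 127 129 128 127 127 129 126 128 128 128 127
 127 128 128 127 128 129 129 128 125  85  86  85  87  85]
180 [141 143 143 147 145 146 122 145 223 224 225 226 227 230 231 231 232 138
  92  74 109 121 124 124 125 128 128 127 130 108 201 204 206 208 210 209
 210 209 206 209 207 207 221  65  76  78  79  78  76  77]
200 [140 139 143 142 146 143 143 128 219 223 225 226 227 230 229 230 229 153
  96  74 109 121 123 126 128 127 129 128 134  84  86  86  86  86  86  86
  85  85  85  84  85  86  87  86  86  86  86  87  84  84]
290 [136 141 142 141 138 144 143 143 127 219 219 222 226 225 226 226 225 189
 123  67 103 115 118 120 121 124 122 124 127 208 210 214 214 210 140  15
  16  13  11  24  27  27  22  25  25  25  25  25  24  23]
310 [138 142 140 140 139 141 144 144 119 203 220 222 225 226 228 226 225 202
 196  69 107 118 120 124 122 122 124 128 149 196 198 201 199 199 199 199
 193 139  19  23  27  26  27  29  26  25  27  26  22  20]
```

View pics/s3.png

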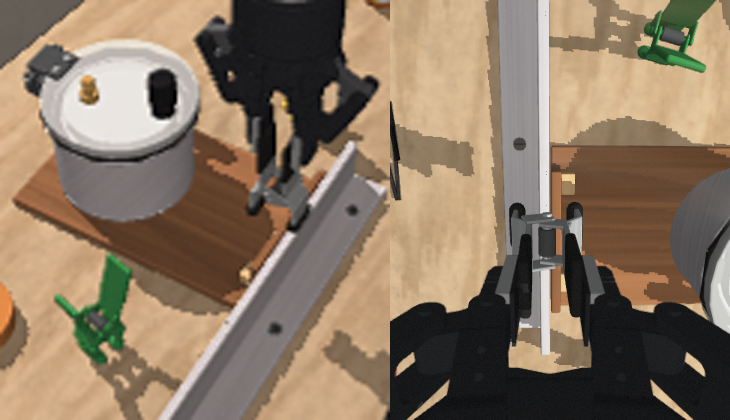

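Run:
```python
from h import *
np.set_printoptions(precision=4,suppress=True)
a=snap("scene");w=snap("wrist"); T=manip.read_state()["ee_pos"]
n=np.array([.9955,.0949,0])
for r,l,rr in ((200,269.6,290.6),(290,270.3,290.8)):
    A,B=atz(w,(r,l),.045),atz(w,(r,rr),.045); print("width",(B-A)@n,"tool off mid",(T-(A+B)/2)@n,(A+B)/2)
x,e=tri([ray(a,(228.7,283.4)),ray(w,(241,278))]); print("pin",x,e,"rel T",x-T)
o,d=ray(w,(241,278)); print([o+d*(y-o[1])/d[1]-T for y in T[1]+np.array([.002,.004,.006])])
for rc in((172,288),(310,286)): print("lip end",atz(w,rc,.045))
```

```text
width 0.015809916315019625 tool off mid 0.000420962372874356 [0.4869 0.0288 0.045 ]
width 0.01678091150810009 tool off mid 0.00014243534131445828 [ 0.4944 -0.0468  0.045 ]
pin [0.4845 0.0296 0.1363] [0.0017644058594610658, 0.0017644058594611049] rel T [-0.0036  0.0082 -0.1904]
[array([-0.0019,  0.002 , -0.2103]), array([-0.0021,  0.004 , -0.2051]), array([-0.0022,  0.006 , -0.1999])]
lip end [0.4907 0.0505 0.045 ]
lip end [ 0.5007 -0.0652  0.045 ]
```

Emit:
apply_moves(
  commands=[
    {"slide": [0.0015, -0.016, 0], "dr": [0, 0, 0]},
    {"slide": [0, 0, -0.03], "dr": [0, 0, 0]},
    {"slide": [0, 0, -0.03], "dr": [0, 0, 0]},
    {"slide": [0, 0, -0.02], "dr": [0, 0, 0]},
    {"slide": [0, 0, -0.01], "dr": [0, 0, 0]},
    {"slide": [0, 0, -0.004], "dr": [0, 0, 0]},
    {"slide": [0, 0, 0], "dr": [0, 0, 0]},
  ],
)

```text
time_s: 8.52
ee_pos: [0.4895, 0.0087, 0.2566]
tool_rot: [0.0, 0.673, 0.739, 0.0]
ft_force: [0.5, 0.1, -0.3]
finger_gap: 0.0248
finger_force: 40.7
```

Emit:
apply_moves(
  commands=[
    {"slide": [0, 0, -0.003], "dr": [0, 0, 0]},
    {"slide": [0, 0, 0], "dr": [0, 0, 0]},
  ],
)

```text
time_s: 8.78
ee_pos: [0.4893, 0.0088, 0.2542]
tool_rot: [0.0, 0.673, 0.739, 0.0]
ft_force: [-0.3, -0.0, -0.7]
finger_gap: 0.0251
finger_force: 40.7
```

Run:
```python
from h import *
a=snap("scene");w=snap("wrist")
c=cv2.resize(a["img"][170:310,190:320],None,fx=3,fy=3,interpolation=cv2.INTER_CUBIC)
cv2.imwrite("pics/s4.png",np.hstack([c,w["img"][:,120:460]]))
```

```text
(no output)
```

View pics/s4.png

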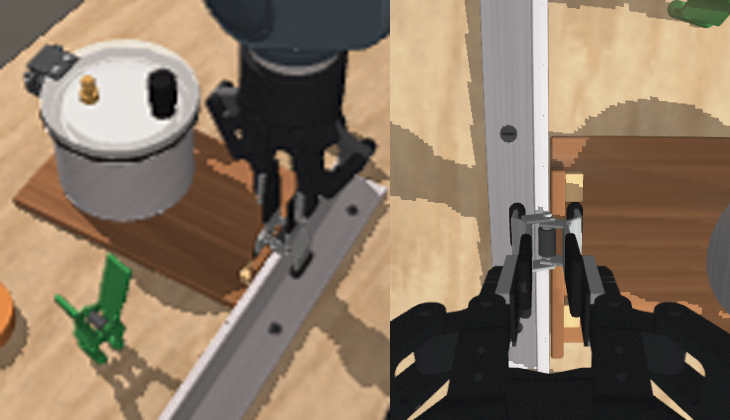

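Emit:
apply_moves(
  commands=[
    {"slide": [0, 0, 0], "dr": [0, 0, 0]},
    {"slide": [0, 0, 0], "dr": [0, 0, 0]},
    {"slide": [0, 0, 0], "dr": [0, 0, 0]},
    {"slide": [0, 0, 0], "dr": [0, 0, 0]},
    {"slide": [0, 0, 0], "dr": [0, 0, 0]},
    {"slide": [0, 0, 0], "dr": [0, 0, 0]},
  ],
  fingers=1,
)

```text
time_s: 9.62
ee_pos: [0.4893, 0.0088, 0.2539]
tool_rot: [-0.0, 0.673, 0.739, -0.0]
ft_force: [-0.0, 0.1, 0.6]
finger_gap: 0.0854
finger_force: 0.0
```

Emit:
apply_moves(
  commands=[
    {"slide": [0, 0, 0.04], "dr": [0, 0, 0]},
    {"slide": [0, 0, 0.06], "dr": [0, 0, 0]},
    {"slide": [0, 0, 0.06], "dr": [0, 0, 0]},
    {"slide": [0, 0, 0.04], "dr": [0, 0, 0]},
    {"slide": [0, 0, 0], "dr": [0, 0, 0]},
    {"slide": [0, 0, 0], "dr": [0, 0, 0]},
  ],
)

```text
time_s: 10.38
ee_pos: [0.4889, 0.0088, 0.4025]
tool_rot: [-0.001, 0.673, 0.739, -0.001]
ft_force: [-0.2, 0.3, -0.3]
finger_gap: 0.0854
finger_force: 0.0
```

Run:
```python
from h import *
np.set_printoptions(precision=4,suppress=True)
a=snap("scene");b=snap("top");w=snap("wrist")
for n in ("clamp","clamp_grip","lid_knob","lip_top","lid_hinge","pot"):
  for p in (a,b,w): print(n,[(np.round(r["centre"],1).tolist(),round(r["confidence"],2)) for r in manip.spot_point(p,n)[:4]])
c=cv2.resize(a["img"][170:310,190:320],None,fx=3,fy=3,interpolation=cv2.INTER_CUBIC)
cv2.imwrite("pics/s5.png",np.hstack([c,w["img"][:,150:560]]))
```

```text
clamp [([373.0, 263.4], 0.71), ([199.7, 291.6], 0.6), ([275.9, 221.7], 0.59), ([246.7, 282.9], 0.56)]
clamp [([211.5, 330.7], 0.64), ([216.1, 216.4], 0.6), ([293.4, 173.7], 0.5)]
clamp [([181.9, 276.6], 0.94), ([328.9, 342.5], 0.89), ([35.4, 375.9], 0.74)]
clamp_grip [([363.1, 265.7], 0.93), ([187.6, 290.2], 0.89), ([233.4, 282.3], 0.8), ([268.9, 220.5], 0.66)]
clamp_grip [([296.2, 169.5], 0.8), ([208.8, 170.8], 0.74), ([213.2, 215.7], 0.58), ([208.8, 332.7], 0.54)]
clamp_grip [([28.9, 387.0], 0.93), ([196.1, 287.2], 0.65), ([351.5, 348.3], 0.59)]
lid_knob [([200.6, 243.1], 0.9)]
lid_knob [([190.5, 274.4], 0.76)]
lid_knob [([236.5, 440.5], 0.69)]
lip_top [([231.3, 235.4], 0.48)]
lip_top []
lip_top [([207.5, 283.1], 0.9)]
lid_hinge [([191.3, 203.4], 0.98)]
lid_hinge [([147.3, 266.7], 0.68)]
lid_hinge [([223.7, 558.1], 0.75), ([195.5, 287.2], 0.18)]
pot [([226.9, 236.7], 0.84), ([190.6, 363.3], 0.52)]
pot [([182.4, 270.9], 0.94), ([198.1, 393.8], 0.35)]
pot [([196.2, 429.4], 0.93)]
```

View pics/s5.png

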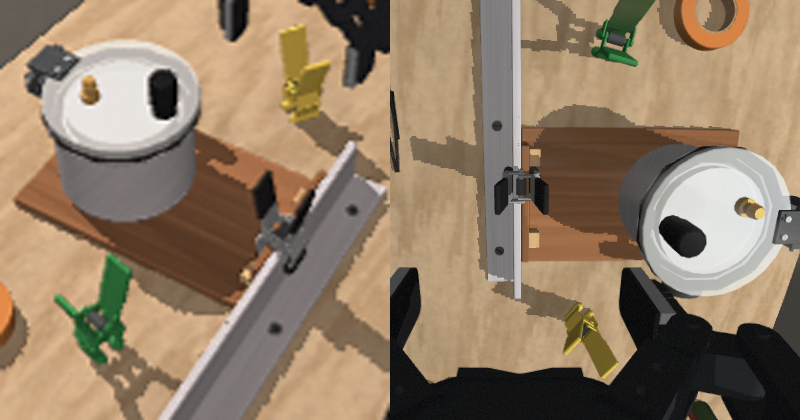

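Run:
```python
from h import *
np.set_printoptions(precision=4,suppress=True)
a=snap("scene");b=snap("top");w=snap("wrist")
print("pin",*tri([ray(a,(246.7,282.9)),ray(w,(181.9,276.6))]))
print("grip",*tri([ray(a,(233.4,282.3)),ray(w,(196.1,287.2))]))
K=[ray(a,(200.6,243.1)),ray(b,(190.5,274.4)),ray(w,(236.5,440.5))]
print("knob",*tri(K),atz(w,(236.5,440.5),.133),atz(a,(200.6,243.1),.133),atz(b,(190.5,274.4),.133))
print("knob top",atz(w,(242,455),.147), "hinge",*tri([ray(a,(191.3,203.4)),ray(b,(147.3,266.7)),ray(w,(223.7,558.1))]))
```

```text
pin [0.4862 0.0185 0.0609] [0.001737728109228361, 0.001737728109228345]
grip [0.4943 0.0141 0.0996] [8.676782020291823e-05, 8.676782020289714e-05]
knob [ 0.6167 -0.0018  0.1226] [0.0033869507423247413, 0.004068546656779013, 0.0007340129093032243] [0.6118 0.0017 0.133 ] [0.6129 0.0078 0.133 ] [ 0.6113 -0.0041  0.133 ]
knob top [0.6161 0.003  0.147 ] hinge [0.7307 0.0163 0.1064] [0.0035971797396450473, 0.0030233950663753817, 0.0028010360035629896]
```

Emit:
apply_moves(
  commands=[
    {"slide": [0.021, -0.001, 0], "dr": [0, 0, -0.222]},
    {"slide": [0.021, -0.001, 0], "dr": [0, 0, -0.222]},
    {"slide": [0.021, -0.001, 0], "dr": [0, 0, -0.222]},
    {"slide": [0.021, -0.001, 0], "dr": [0, 0, -0.222]},
    {"slide": [0.02, -0.001, 0], "dr": [0, 0, -0.222]},
    {"slide": [0.02, -0.001, 0], "dr": [0, 0, -0.222]},
    {"slide": [0.02, -0.001, 0], "dr": [0, 0, -0.222]},
    {"slide": [0.02, -0.001, 0], "dr": [0, 0, -0.222]},
  ],
)

```text
time_s: 12.58
ee_pos: [0.6128, 0.0027, 0.4038]
tool_rot: [-0.0, 0.991, 0.131, -0.0]
ft_force: [0.2, -0.1, -0.2]
finger_gap: 0.0857
finger_force: 0.0
```

Emit:
apply_moves(
  commands=[
    {"slide": [0, 0, 0], "dr": [0, 0, -0.224]},
    {"slide": [0, 0, 0], "dr": [0, 0, 0]},
    {"slide": [0, 0, 0], "dr": [0, 0, 0]},
  ],
)

```text
time_s: 12.95
ee_pos: [0.6122, 0.0028, 0.4039]
tool_rot: [-0.0, 0.999, 0.048, -0.0]
ft_force: [-0.4, -0.5, -0.4]
finger_gap: 0.0854
finger_force: 0.0
```

Run:
```python
from h import *
np.set_printoptions(precision=4,suppress=True)
st=manip.read_state(); print(st["ee_pos"],st["tool_rot"],st["joints"])
w=snap("wrist","w6.png"); print(w["O"])
for r in manip.spot_point(w,"lid_knob")[:2]: print(r["centre"],r["confidence"],atz(w,r["centre"],.133))
for r in manip.spot_point(w,"lid_hinge")[:2]: print(r["centre"],r["confidence"],atz(w,r["centre"],.104))
```

```text
[0.6122 0.0028 0.4039] [-0.      0.9989  0.0477 -0.0001] [-0.1805  0.1589  1.6591  0.      1.3238  1.2949]
[0.6821 0.0096 0.3722]
[211.6, 280.0] 0.58 [0.6126 0.0027 0.133 ]
[43.0, 280.2] 0.69 [0.7313 0.0138 0.104 ]
```

View pics/w6.png

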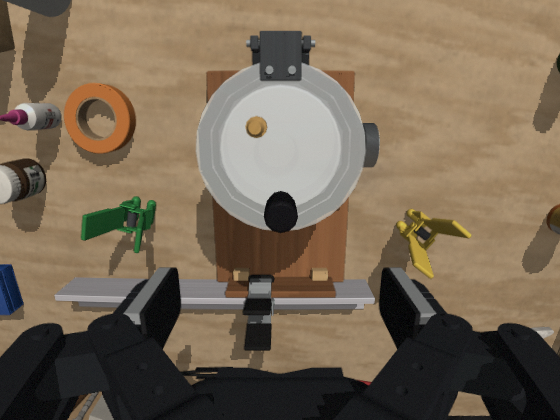

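Emit:
apply_moves(
  commands=[
    {"slide": [0, 0, -0.05], "dr": [0, 0, 0]},
    {"slide": [0, 0, -0.05], "dr": [0, 0, 0]},
    {"slide": [0, 0, -0.03], "dr": [0, 0, 0]},
    {"slide": [0, 0, -0.02], "dr": [0, 0, 0]},
    {"slide": [0, 0, 0], "dr": [0, 0, 0]},
    {"slide": [0, 0, 0], "dr": [0, 0, 0]},
  ],
)

```text
time_s: 13.85
ee_pos: [0.6128, 0.0026, 0.2928]
tool_rot: [0.0, 0.999, 0.047, 0.001]
ft_force: [0.0, -0.1, -0.0]
finger_gap: 0.0851
finger_force: 0.0
```

Emit:
apply_moves(
  commands=[
    {"slide": [0, 0, 0], "dr": [0, 0, 0]},
    {"slide": [0, 0, 0], "dr": [0, 0, 0]},
    {"slide": [0, 0, 0], "dr": [0, 0, 0]},
    {"slide": [0, 0, 0], "dr": [0, 0, 0]},
    {"slide": [0, 0, 0], "dr": [0, 0, 0]},
    {"slide": [0, 0, 0], "dr": [0, 0, 0]},
  ],
  fingers=-1,
  force=50,
)

```text
time_s: 14.6
ee_pos: [0.6124, 0.0024, 0.2919]
tool_rot: [0.0, 0.999, 0.046, 0.0]
ft_force: [-1.9, -3.6, 5.0]
finger_gap: 0.0222
finger_force: 49.2
```

Emit:
apply_moves(
  commands=[
    {"slide": [0, 0, 0.002], "dr": [0, 0, 0]},
    {"slide": [0, 0, 0.002], "dr": [0, 0, 0]},
    {"slide": [0, 0, 0.002], "dr": [0, 0, 0]},
    {"slide": [0, 0, 0], "dr": [0, 0, 0]},
    {"slide": [0, 0, 0], "dr": [0, 0, 0]},
  ],
)

```text
time_s: 15.22
ee_pos: [0.6118, 0.0028, 0.2945]
tool_rot: [-0.0, 0.999, 0.047, -0.001]
ft_force: [2.0, -3.1, -11.6]
finger_gap: 0.0221
finger_force: 49.3
```

Emit:
apply_moves(
  commands=[
    {"slide": [0, 0, 0.0015], "dr": [0, 0, 0]},
    {"slide": [0, 0, 0.0015], "dr": [0, 0, 0]},
    {"slide": [0, 0, 0], "dr": [0, 0, 0]},
    {"slide": [0, 0, 0], "dr": [0, 0, 0]},
  ],
)

```text
time_s: 15.72
ee_pos: [0.6125, 0.0028, 0.2989]
tool_rot: [0.0, 0.999, 0.046, 0.0]
ft_force: [2.3, -3.2, -4.8]
finger_gap: 0.0224
finger_force: 49.9
```

Emit:
apply_moves(
  commands=[
    {"slide": [0.0048, 0.0005, 0.0031], "dr": [-0.0024, 0.0247, 0]},
    {"slide": [0.0048, 0.0005, 0.0031], "dr": [-0.0024, 0.0247, 0]},
    {"slide": [0.0048, 0.0005, 0.0031], "dr": [-0.0024, 0.0247, 0]},
    {"slide": [0.0048, 0.0005, 0.0031], "dr": [-0.0024, 0.0247, 0]},
    {"slide": [0, 0, 0], "dr": [0, 0, 0]},
  ],
)

```text
time_s: 16.35
ee_pos: [0.6273, 0.0043, 0.3079]
tool_rot: [0.002, 0.998, 0.046, -0.038]
ft_force: [4.8, -3.8, -4.5]
finger_gap: 0.0225
finger_force: 50.0
```

Run:
```python
from h import *
np.set_printoptions(precision=4,suppress=True)
T=manip.read_state(); q=T["tool_rot"]; r=R.from_quat([q[1],q[2],q[3],q[0]]).as_matrix()
print(T["ee_pos"]+.155*r[:,2], r[:,2])
a=snap("scene")
for n in("lid_knob","lip_top","clamp","lid_hinge","pot"): print(n,[(np.round(x["centre"],1).tolist(),round(x["confidence"],2)) for x in manip.spot_point(a,n)[:5]])
c=cv2.resize(a["img"][140:300,180:340],None,fx=3.7,fy=3.7,interpolation=cv2.INTER_CUBIC); cv2.imwrite("pics/s7.png",c)
```

```text
[0.6154 0.0031 0.1534] [-0.0767 -0.0076 -0.997 ]
lid_knob [([193.4, 241.7], 0.73)]
lip_top [([245.2, 283.9], 0.97), ([227.7, 234.9], 0.62), ([277.7, 182.0], 0.48)]
clamp [([367.9, 266.7], 0.9), ([276.3, 221.9], 0.82), ([195.8, 291.0], 0.77), ([190.0, 202.7], 0.67), ([294.8, 160.0], 0.63)]
lid_hinge [([191.4, 203.7], 0.91), ([273.6, 181.7], 0.65)]
pot [([228.3, 233.6], 0.92)]
```

View pics/s7.png

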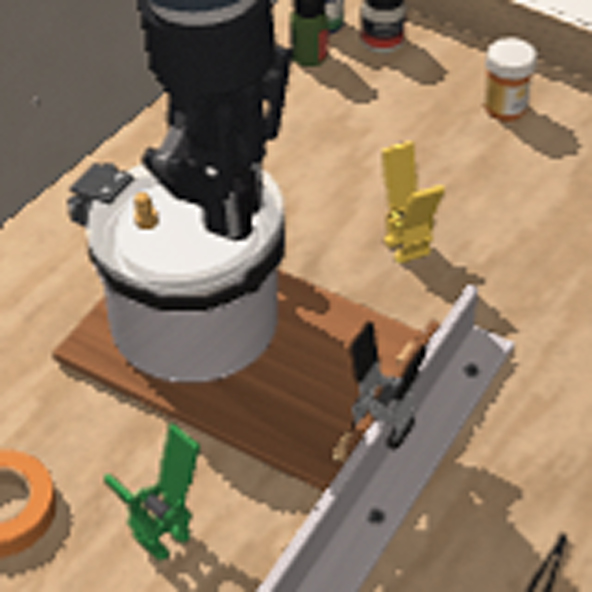

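Emit:
apply_moves(
  commands=[
    {"slide": [0.0044, 0.0004, 0.0031], "dr": [-0.0024, 0.0247, 0]},
    {"slide": [0.0044, 0.0004, 0.0031], "dr": [-0.0024, 0.0247, 0]},
    {"slide": [0, 0, 0], "dr": [0, 0, 0]},
    {"slide": [0, 0, 0], "dr": [0, 0, 0]},
    {"slide": [0, 0, 0], "dr": [0, 0, 0]},
    {"slide": [0, 0, 0], "dr": [0, 0, 0]},
    {"slide": [0, 0, 0], "dr": [0, 0, 0]},
  ],
)

```text
time_s: 17.52
ee_pos: [0.6337, 0.0049, 0.3126]
tool_rot: [0.003, 0.997, 0.046, -0.057]
ft_force: [5.1, -1.5, -4.2]
finger_gap: 0.0221
finger_force: 50.1
```

Run:
```python
from h import *
np.set_printoptions(precision=4,suppress=True)
T=manip.read_state(); q=T["tool_rot"]; r=R.from_quat([q[1],q[2],q[3],q[0]]).as_matrix()
print(T["ee_pos"]+.155*r[:,2], r[:,2],T["ft_force"])
a=snap("scene");w=snap("wrist")
# predicted front-edge of lid in scene for several angles
h=np.array([.7315,.0150,.104]); ux=np.array([.9955,.0949,0]); uy=np.array([-.0949,.9955,0])
from cv2 import projectPoints
Rc=a["Rw"].T
def pj(P): return projectPoints(np.array([P]),cv2.Rodrigues(Rc)[0],-Rc@a["O"],np.array(a["camera_matrix"]),np.array(a["distortion"]))[0].ravel()
c=a["img"][150:260,180:310]; S=4; c=cv2.resize(c,None,fx=S,fy=S,interpolation=cv2.INTER_CUBIC)
for th,col in((0,(0,255,0)),(.1,(255,0,0)),(.17,(0,0,255)),(.25,(255,0,255))):
    t=np.linspace(-1.2,1.2,25); pts=[]
    for k in t:
        x,y=-.077-.066*np.cos(k),.066*np.sin(k); z=-.005
        P=h+ux*(x*np.cos(th)+z*np.sin(th))+uy*y+np.array([0,0,1])*(z*np.cos(th)-x*np.sin(th)); pts.append((pj(P)-[180,150])*S)
    cv2.polylines(c,[np.int32(pts)],False,col,1)
cv2.imwrite("pics/s8.png",c)
```

```text
[0.6162 0.0032 0.1587] [-0.1134 -0.0112 -0.9935] [ 5.1287 -1.459  -4.2141]
```

View pics/s8.png

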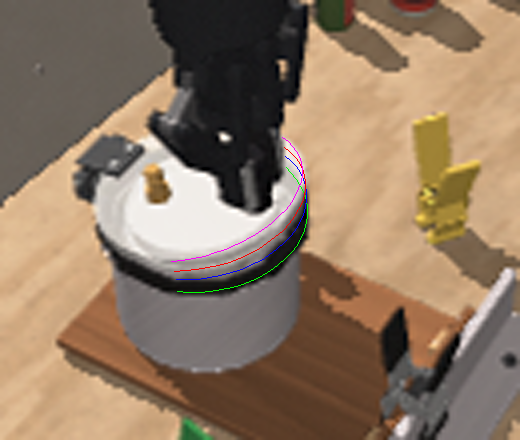

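```bash
python3 -c "
from workcell import manip
print(manip.sign_off())"
```

```text
the job is handed in; nothing more can be done
None
```

I handed the job in at about 17.6 s of the 53 s allowed. The clamp bites rail and lip, the seal is broken, and the gripper still holds the lid by its knob at about 0.15–0.18 rad by my estimate, with the board looking flat on the counter. No verdict came back.

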